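# Stop, isolate and try the bench grinder

### The job

Make the bench grinder dead before its wheel is changed, using only the fingertips: press the mushroom stop button on the control box fully down and let it spring up, then switch off the switch box with the wide rocker by pushing the rocker's raised half all the way down, and last press the round start button fully down and let it up again, to prove that nothing starts. Do not press start before the rocker is off, and leave the square jog button, the box with the narrow rocker and the loose things lying about as they are. Nothing is to be lifted, and the switch boxes stay where they stand.

Things in the scene. Friction and masses are not known exactly. Their poses are not given: they have to be found in the camera images.
- control_box: grey steel box fixed on the table, 90 mm (x) by 270 mm (y), 50 mm high, with three black push buttons in a row along its y, 80 mm apart, in an order that varies. Origin under its centre.
- stop_unit: the stop button: a black mushroom head 42 mm across on a narrower stem, the tallest of the three. It stands on the control box, in any of its three places; 60 x 60 x 8 mm aluminium square base with a low 42 mm collar. Origin under the base's centre, 50 mm above the table; z up. The mushroom's top is 36 mm above this origin (86 mm above the table).
- stop_button (a joint): how far the mushroom stop button is pressed: 0 = up, 0.006 m = fully down. Spring return: starts to move at 1.5 N and is fully down at 4.5 N.
- stop_top (a point): centre of the top of the mushroom head; moves with it
- start_unit: the start button: a plain round black button, 28 mm across. It stands on the control box, in any of its three places; 60 x 60 x 8 mm aluminium square base with a low 42 mm collar. Origin under the base's centre, 50 mm above the table; z up. The button's top is 26 mm above this origin (76 mm above the table).
- start_button (a joint): how far the round start button is pressed: 0 = up, 0.006 m = fully down. Spring return: starts to move at 1.5 N and is fully down at 4.5 N.
- start_top (a point): centre of the top of the round button; moves with it
- jog_unit: the jog button, not to be pressed: a square black button, 28 x 28 mm. It stands on the control box, in any of its three places; 60 x 60 x 8 mm aluminium square base with a low 42 mm collar. Origin under the base's centre, 50 mm above the table; z up. The button's top is 26 mm above this origin (76 mm above the table).
- jog_button (a joint): how far the square jog button is pressed: 0 = up, 0.006 m = fully down. Spring return: starts to move at 1.5 N and is fully down at 4.5 N.
- wide_box: the grinder's grey switch box, 100 x 70 x 55 mm, loose on the table, about 1.2 kg. Origin under its centre, z up. A 70 mm long rocker on top runs along x; its pivot is above the origin, along y, 60 mm up. The -x half (robot's side) starts raised. Its black rocker is wide: 44 mm. The two boxes may stand in each other's place.
- wide_rocker (a joint): angle of the wide rocker: about 0 = on (the -x half raised, its outer end 78 mm above the table), 0.36 rad = off (the -x half pushed down until level, its face then 66 mm above the table, the +x half raised). A stiff hinge that stays where it is left; it takes about 2 to 5 N on the middle of the raised half.
- wide_push (a point): point on the face of the wide rocker's -x half (the half that is raised at the start), 24 mm from the pivot, on the rocker's midline; moves with the rocker
- narrow_box: another machine's grey switch box, 100 x 70 x 55 mm, loose on the table, about 1.2 kg. Origin under its centre, z up. A 70 mm long rocker on top runs along x; its pivot is above the origin, along y, 60 mm up. The -x half (robot's side) starts raised. Its black rocker is narrow: 18 mm. To be left on.
- narrow_rocker (a joint): angle of the narrow rocker: about 0 = on (the -x half raised, its outer end 78 mm above the table), 0.36 rad = off (the -x half pushed down until level, its face then 66 mm above the table, the +x half raised). A stiff hinge that stays where it is left; it takes about 2 to 5 N on the middle of the raised half.
- bearing: bystander: steel bearing ring, 52 mm across, 18 mm high, lying flat; origin under its centre
- bushing: bystander: brass cylinder, 36 mm across, 45 mm high, standing; origin under its centre
- tape: bystander: grey roll of tape, 90 mm across, 30 mm high, lying flat; origin under its centre
- wrench: bystander: steel wrench 130 mm long, lying flat between the control box and the switch boxes
- disc: bystander: dark cutting disc, 115 mm across, 6 mm thick, lying beyond the work; origin under its centre
- spray: bystander: spray can, 52 mm across, 150 mm high, standing beyond the work; origin under its centre
- screwdriver: bystander: red-handled screwdriver lying beyond the work
Not all that is in view belongs to the job. What is shaped like the narrow_box but brown is not meant.

How it is judged:
By the outcome, as a careful person would: the job done as asked, in the order asked, and still so for the second after the job is handed in, with the robot touching nothing.
It also fails if it takes over 51 s, if anything falls off the work surface, if the arm or the gripper's body presses on something with over 40 N, if the wrist force passes 120 N, or if a joint passes its speed limit or range.

### The arm

A 6-joint arm with a two-finger parallel gripper is mounted at the origin on the work surface. World frame = base frame: x ahead of the robot, y to its left, z up, the work surface at z = 0. Lengths are in m, angles in degrees, forces in N, time in s.
With the tool pointing down it reaches from about 0.325 to 0.85 m from the base axis. Payload 15.5 kg.
Tool frame: the origin (TCP) lies on the centre line of the jaws, within the pads' length; the fingertips stand 25 mm ahead of it and the grasp point (between the pads) lies 6 mm ahead of it; z points along the fingers, y is the line along which they close (so a half turn about z gives the same grasp; the last joint's range is limited). The gripper opens to 91 mm and grips with 3 to 60 N. Pads are 32 mm wide; open, the fingers measure 118 mm over their backs; the gripper's body (76 mm by 178 mm) begins 60 mm behind the grasp point.
Start: joints at [65.632, 28.281, 77.091, -0, 74.628, -5.472], TCP at [0.202, 0.591, 0.239] pointing down, gripper open.
Joint ranges: [-166.48, 166.48], [-47.26, 123.95], [12.59, 153.08], [-70.14, 250.14], [6.76, 159.57], [-176.63, 176.63]. Speed limits (degrees/s): [108.29, 108.29, 147.25, 172.46, 172.46, 172.46].

### API

Orientations are given as a 3x3 rotation matrix whose columns are the frame's x, y, z axes.
In Python, from bench import env gives the robot as it stands.
- The arm moves only by the tool send_rows, never from a script. Its argument "steps" is text: rows parted by semicolons, each of 7 numbers parted by spaces: the closure, from -1 (fully open) to 1 (shut), so that 0 is half open, then the shift along the tool's x, y, z each as a share of 0.4 m, from -1 to 1, then the turn, a rotation vector about the tool's x, y, z each as a share of 180 degrees, from -1 to 1. In form: hand x y z wx wy wz; .... A call has 1 to 12 rows; each row shifts and turns the commanded pose from where the row before left it, along the tool's axes as they then stand; what a row does not reach is not made up. A row lasts 1/10 s, in which the tool goes at most 50 mm and 8.59 degrees, less where a joint would pass 70% of its speed; a pose out of reach is approached as far as the arm can. A call with a number of a shift or a turn outside -1 to 1 is refused whole. A call with a gripper value outside its range is refused whole. The fingers move at their own pace and stop on an object; "force" is the grip in N (left out, the last holds). Time passes only in rows, so rows that do not move let the fingers close. It gives the time, the measured TCP pose, the force, the opening and the grip force at its end, in the units of the state.
- env.sense(): the state, without advancing time (a new reading comes with each control period).
- env.grab_frame(name): name is "scene" or "top" or "wrist"; returns a dict with "image" (400x640x3 uint8, blue, green, red), "range_z" (400x640 float32, m along the optical axis (not along the pixel's ray), 0 where there is no reading), "camera_matrix" (3x3 intrinsics, pixels), "k1" (the pictures are not rectified: a ray, as slopes to the right and down, at radius r is drawn at 1 + k1 r^2 times it, then the intrinsics apply), "extrinsics" (4x4, takes a point from camera to world coordinates); the wrist camera has in their place "T_tool_cam" (4x4, takes a point from camera to tool coordinates, whose origin is the TCP and whose axes are the flange's). Camera axes: x right, y up, looking along -z (the intrinsics and any distortion apply to the point x, -y, -z); pixel columns grow to the right and rows downward; lengths in m; the calibration is good to about 2 mm. A picture is of the moment at which its call begins: read the wrist's pose just before it.
- env.job_done(): hands the job in; it is judged then, once.
The state is a dict: "time": time; "q": joint angles; "qvel": joint speeds; "tau": joint torques, N m; "tcp_pos": TCP position; "orientation": TCP orientation; "ft_force": force on the tool from outside, world axes, zero at the start; "wrist_torque": the same for the moment, N m; "opening": opening from 0.0 (shut) to 1.0 (fully open); "grip_force": force on a finger pad.
Only numpy, scipy, OpenCV 4.12 (cv2) and the standard library are available. Lean on these libraries where they do the work, as an engineer would, in place of code of your own. Each camera call takes 0.05 s, during which the arm holds its last target. There are 200 camera calls.

## Working session

There is one attempt and no reset: what is moved stays moved. The work goes in short steps, Python scripts to look and compute and a tool call to move; the robot and the scene stay as the last step left them, time stands still between calls to the robot, and variables do not carry over. Pictures are saved under pics/ and viewed, at most 10 in all, crops included, and the job is handed in when it is done.

Besides the shell and the picture viewer there is one more tool, called after "Request:" by a JSON object that holds its "method" and its "body". send_rows: Moves the arm, as the interface text tells. Its arguments: {"type":"object","properties":{"steps":{"type":"string"},"force":{"type":"number"}},"required":["steps"]}

```bash
mkdir -p pics; ls; cat > h.py <<'E'
import numpy as np, cv2
from bench import env
def ray2plane(f,u,v,z):
    K=f["camera_matrix"];k=f["k1"];T=f["extrinsics"]
    d=np.array([(u-K[0,2])/K[0,0],(v-K[1,2])/K[1,1]]);p=d.copy()
    for _ in range(20): p=d/(1+k*(p@p))
    r=T[:3,:3]@np.array([p[0],-p[1],-1]);o=T[:3,3]
    return o+r*(z-o[2])/r[2]
def cloud(f):
    K=f["camera_matrix"];k=f["k1"];T=f["extrinsics"]
    v,u=np.mgrid[:400,:640]
    d=np.stack([(u-K[0,2])/K[0,0],(v-K[1,2])/K[1,1]],-1);p=d.copy()
    for _ in range(20): p=d/(1+k*(p**2).sum(-1,keepdims=True))
    z=f["range_z"][...,None]
    c=np.concatenate([p[...,:1]*z,-p[...,1:]*z,-z],-1)
    return c@T[:3,:3].T+T[:3,3]
E
python3 - <<'E'
from h import *
f=env.grab_frame("top");cv2.imwrite("pics/top.png",f["image"]);g=env.grab_frame("scene");cv2.imwrite("pics/scene.png",g["image"])
np.save("top.npy",f,allow_pickle=True)
np.save("scene.npy",g,allow_pickle=True)
print(f["k1"],f["extrinsics"].round(3),f["camera_matrix"],g["extrinsics"].round(3));print(env.sense())
E
```

```text
pics
0.03419028046335692 [[-0.019  0.988 -0.152  0.367]
 [-1.    -0.021 -0.011  0.008]
 [-0.014  0.152  0.988  1.295]
 [ 0.     0.     0.     1.   ]] [[497.60476185   0.         321.13661821]
 [  0.         497.60476185 198.16224838]
 [  0.           0.           1.        ]] [[-0.727 -0.572  0.379  0.884]
 [ 0.687 -0.603  0.406  0.359]
 [-0.004  0.556  0.831  0.799]
 [ 0.     0.     0.     1.   ]]
{'time': 0.1, 'q': array([ 6.56333833e+01,  2.83096232e+01,  7.71229048e+01,  8.70758053e-04,
        7.46267701e+01, -5.47061527e+00]), 'qvel': array([ 0.05643349, -0.03587319, -0.17726141, -0.11908231, -0.09636016,
        0.07214307]), 'tau': array([ 1.69939512e-04, -8.80245924e+01, -3.82541764e+01,  7.06975046e-02,
        4.84096783e-02, -5.80600340e-05]), 'tcp_pos': array([0.20226421, 0.59105109, 0.23842033]), 'orientation': array([[-9.46106630e-01,  3.23854984e-01, -4.40340326e-04],
       [ 3.23855264e-01,  9.46106173e-01, -9.36712147e-04],
       [ 1.13249803e-04, -1.02883611e-03, -9.99999464e-01]]), 'ft_force': array([ 0.43219773, -0.47403517,  0.06728527]), 'wrist_torque': array([-0.01629839, -0.0273525 , -0.04977619]), 'grip_force': 0.0, 'opening': 0.9955407021546434}
```

View pics/top.png

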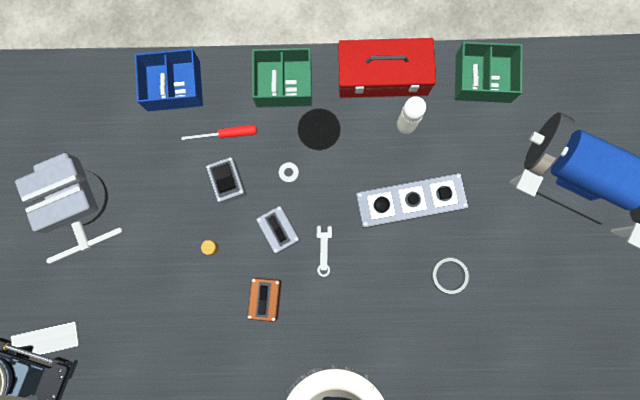

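View pics/scene.png

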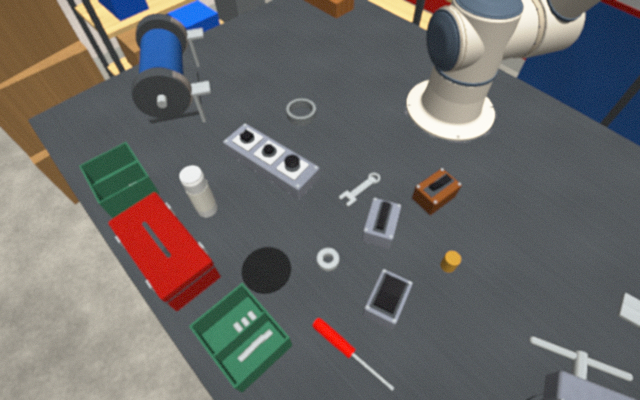

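Top view: the control box lies at about (413,199), with its buttons at (381,205), (413,199) and (445,193). The candidate switch boxes are (225,179), grey with the wide rocker, (278,229), grey with the narrow one, and (264,299), brown. The one at (225,179) fits wide_box. I'll confirm it in one enlarged crop that also identifies the buttons.

```bash
python3 - <<'E'
from h import *
f=np.load("top.npy",allow_pickle=True).item();g=np.load("scene.npy",allow_pickle=True).item()
a=cv2.resize(f["image"][165:230,350:475],None,fx=6,fy=6,interpolation=2)[:, :750]
b=cv2.resize(g["image"][115:195,215:325],None,fx=5,fy=5,interpolation=2)
b=b[:200+190]
c=cv2.resize(f["image"][150:255,200:305],None,fx=1.95,fy=1.95,interpolation=2)
out=np.zeros((595,760,3),np.uint8)
a=cv2.resize(a,(480,250));b=cv2.resize(b[:390],(460,326));out[:250,:480]=a;out[255:255+326,:460]=b;out[:c.shape[0],490:490+c.shape[1]]=c
cv2.imwrite("pics/crop.png",out)
P=cloud(f)
hsv=cv2.cvtColor(f["image"],cv2.COLOR_BGR2HSV)
def big(z): return z
# black blobs
blk=(f["image"].max(-1)<50).astype(np.uint8)
for nm,(u0,u1,v0,v1) in dict(ctl=(355,470,172,228),wide=(205,246,155,204),nar=(255,300,205,254)).items():
    n,l,s,c=cv2.connectedComponentsWithStats(blk[v0:v1,u0:u1])
    for i in range(1,n):
        if s[i,4]<30: continue
        m=np.zeros_like(blk,bool);m[v0:v1,u0:u1]=l==i
        q=P[m&(f["range_z"]>0)];u,v=c[i]+[u0,v0]
        zt=np.percentile(q[:,2],[10,50,90])
        r=cv2.minAreaRect(np.argwhere(m)[:,::-1].astype(np.float32))
        print(nm,s[i],(u,v),zt.round(4),q.mean(0).round(4),r)
    m=np.zeros_like(blk,bool);m[v0:v1,u0:u1]=1
    zr=(0.045,0.062) if nm=='ctl' else (.05,.085)
    m&=(P[...,2]>zr[0])&(P[...,2]<(.1))
    mb=m
    r=cv2.minAreaRect(P[mb][:,:2].astype(np.float32)*1000);print(nm,"box",r)
E
```

```text
ctl [ 83  15  13  12 121] (np.float64(444.38842975206614), np.float64(192.58677685950414)) [0.0703 0.0745 0.0774] [ 0.5627 -0.2834  0.0742] ((444.5, 192.5), (10.59027099609375, 11.7669677734375), 78.69007110595703)
ctl [53 22 11 10 88] (np.float64(413.0), np.float64(198.5)) [0.0725 0.0751 0.0776] [ 0.5494 -0.2053  0.075 ] ((413.0, 198.5), (9.0, 10.0), 90.0)
ctl [ 19  25  15  15 150] (np.float64(381.81333333333333), np.float64(204.14)) [0.0797 0.0832 0.0867] [ 0.5358 -0.127   0.0833] ((381.25, 204.25), (13.435027122497559, 14.142135620117188), 45.0)
ctl box ((549.4951782226562, -206.9037628173828), (90.10142517089844, 268.560546875), 9.45998764038086)
wide [ 11  16  20  22 230] (np.float64(225.64347826086956), np.float64(183.4608695652174)) [0.0657 0.0714 0.0766] [0.5979 0.2601 0.0712] ((224.9000244140625, 181.6999969482422), (17.076295852661133, 17.076295852661133), 71.56504821777344)
wide box ((612.1026611328125, 266.45220947265625), (101.26643371582031, 71.99484252929688), 19.18187713623047)
nar [20 22 11 15 90] (np.float64(279.74444444444447), np.float64(233.94444444444446)) [0.0645 0.0706 0.0756] [0.4686 0.1253 0.0705] ((279.5330505371094, 233.7594451904297), (14.277901649475098, 6.410486698150635), 60.945396423339844)
nar box ((481.80645751953125, 132.36526489257812), (99.90386962890625, 69.83241271972656), 28.371280670166016)
```

View pics/crop.png

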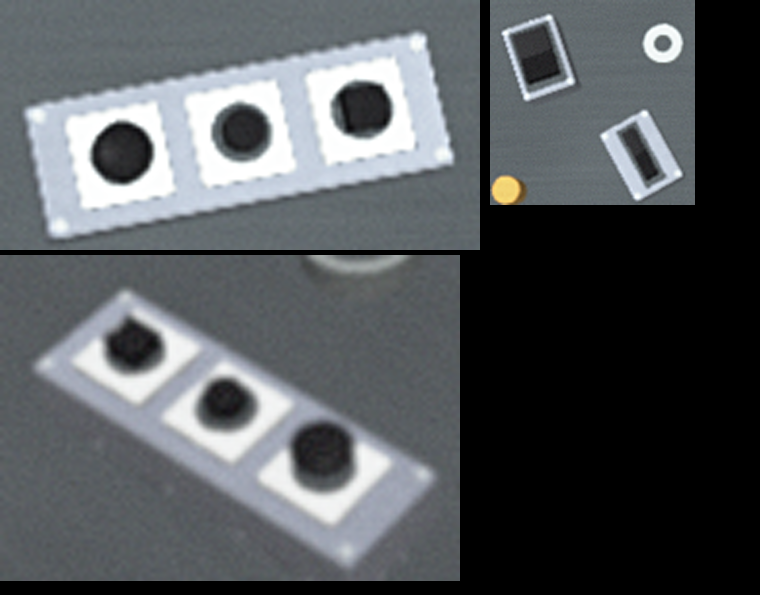

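The crop confirms three things. The left button (381,204) is the big mushroom and the tallest at about 83 mm, so it is stop. The middle one (413,199) is round, so it is start, and the right one (444,193) has a square corner, so it is jog. The wide rocker box is (225,179). Measured sizes match: control box 90x269 mm, switch boxes 101x72 and 100x70 mm. I'll shut the fingers and align the tool with the rocker (turn +38° in world yaw).

Request:
{"method": "send_rows", "body": {"steps": "1 0 0 0 0 0 -0.0423; 1 0 0 0 0 0 -0.0423; 1 0 0 0 0 0 -0.0423; 1 0 0 0 0 0 -0.0423; 1 0 0 0 0 0 -0.0423; 1 0 0 0 0 0 0; 1 0 0 0 0 0 0", "force": 15}}

```text
time: 0.8
tcp_pos: [0.2024, 0.5912, 0.2387]
orientation: [[-0.946, -0.324, -0.0], [-0.324, 0.946, -0.0], [0.0, -0.0, -1.0]]
ft_force: [0.1, 0.1, 0.4]
opening: 0.42
grip_force: 0.0
```

```bash
cat > go.py <<'E'
import sys
from h import *
s=env.sense();R=s["orientation"];p=s["tcp_pos"]
t=np.array([float(a) for a in sys.argv[1:4]])
d=R.T@(t-p)
print(s["time"],"tcp",p.round(4),"tool shares",(d/.4).round(4),"dist",np.linalg.norm(d).round(3),"F",s["ft_force"].round(2),"open",round(s["opening"],3));print(R.round(3))
E
python3 go.py .536 -.128 .238
```

```text
0.8 tcp [0.2024 0.5912 0.2387] tool shares [-0.2055 -1.9714  0.0024] dist 0.793 F [0.08 0.14 0.41] open 0.42
[[-0.946 -0.324 -0.   ]
 [-0.324  0.946 -0.   ]
 [ 0.    -0.    -1.   ]]
```

Request:
{"method": "send_rows", "body": {"steps": "1 -0.0086 -0.082 0 0 0 0;1 -0.0086 -0.082 0 0 0 0;1 -0.0086 -0.082 0 0 0 0;1 -0.0086 -0.082 0 0 0 0;1 -0.0086 -0.082 0 0 0 0;1 -0.0086 -0.082 0 0 0 0;1 -0.0086 -0.082 0 0 0 0;1 -0.0086 -0.082 0 0 0 0;1 -0.0086 -0.082 0 0 0 0;1 -0.0086 -0.082 0 0 0 0;1 -0.0086 -0.082 0 0 0 0;1 -0.0086 -0.082 0 0 0 0"}}

```text
time: 2.0
tcp_pos: [0.3711, 0.2319, 0.239]
orientation: [[-0.946, -0.325, 0.0], [-0.325, 0.946, 0.0], [-0.0, 0.0, -1.0]]
ft_force: [0.3, -0.3, -0.2]
opening: 0.003
grip_force: 0.0
```

Request:
{"method": "send_rows", "body": {"steps": "1 -0.0086 -0.082 0 0 0 0;1 -0.0086 -0.082 0 0 0 0;1 -0.0086 -0.082 0 0 0 0;1 -0.0086 -0.082 0 0 0 0;1 -0.0086 -0.082 0 0 0 0;1 -0.0086 -0.082 0 0 0 0;1 -0.0086 -0.082 0 0 0 0;1 -0.0086 -0.082 0 0 0 0;1 -0.0086 -0.082 0 0 0 0;1 -0.0086 -0.082 0 0 0 0;1 0 0 0 0 0 0;1 0 0 0 0 0 0"}}

```text
time: 3.2
tcp_pos: [0.5108, -0.0658, 0.2387]
orientation: [[-0.946, -0.324, -0.0], [-0.324, 0.946, 0.0], [0.0, 0.0, -1.0]]
ft_force: [-0.0, -0.2, 0.2]
opening: 0.004
grip_force: 0.0
```

```bash
python3 go.py .536 -.128 .125
```

```text
3.2 tcp [ 0.5108 -0.0658  0.2387] tool shares [-0.0092 -0.1676  0.2841] dist 0.132 F [-0.03 -0.23  0.15] open 0.004
[[-0.946 -0.324 -0.   ]
 [-0.324  0.946  0.   ]
 [ 0.     0.    -1.   ]]
```

Request:
{"method": "send_rows", "body": {"steps": "1 -0.0031 -0.056 0 0 0 0;1 -0.0031 -0.056 0 0 0 0;1 -0.0031 -0.056 0 0 0 0;1 0 0 0.07 0 0 0;1 0 0 0.07 0 0 0;1 0 0 0.07 0 0 0;1 0 0 0.06 0 0 0;1 0 0 0.02 0 0 0;1 0 0 0 0 0 0;1 0 0 0 0 0 0"}}

```text
time: 4.2
tcp_pos: [0.5369, -0.1274, 0.1239]
orientation: [[-0.945, -0.328, 0.001], [-0.328, 0.945, -0.0], [-0.001, -0.001, -1.0]]
ft_force: [0.3, -0.5, -0.4]
opening: 0.005
grip_force: 0.0
```

Request:
{"method": "send_rows", "body": {"steps": "1 0 0 0.01 0 0 0;1 0 0 0.01 0 0 0;1 0 0 0.005 0 0 0;1 0 0 0.005 0 0 0;1 0 0 0.005 0 0 0;1 0 0 0.005 0 0 0;1 0 0 0.005 0 0 0;1 0 0 0 0 0 0;1 0 0 0 0 0 0"}}

```text
time: 5.1
tcp_pos: [0.5365, -0.1277, 0.105]
orientation: [[-0.945, -0.328, 0.0], [-0.328, 0.945, -0.0], [-0.0, -0.0, -1.0]]
ft_force: [-0.4, 0.1, 3.9]
opening: 0.005
grip_force: 2.3
```

Contact is at 3.9 N, nearly at the bottom. I'll press on in small steps.

Request:
{"method": "send_rows", "body": {"steps": "1 0 0 0.0015 0 0 0;1 0 0 0 0 0 0;1 0 0 0 0 0 0"}}

```text
time: 5.4
tcp_pos: [0.5366, -0.1277, 0.1048]
orientation: [[-0.945, -0.328, 0.001], [-0.328, 0.945, -0.0], [-0.0, -0.0, -1.0]]
ft_force: [-2.9, 1.6, 12.9]
opening: 0.002
grip_force: 6.2
```

Request:
{"method": "send_rows", "body": {"steps": "1 0 0 0.0015 0 0 0;1 0 0 0 0 0 0;1 0 0 0 0 0 0"}}

```text
time: 5.7
tcp_pos: [0.5367, -0.1277, 0.1046]
orientation: [[-0.945, -0.328, 0.001], [-0.328, 0.945, -0.0], [-0.001, -0.001, -1.0]]
ft_force: [-4.6, 0.9, 20.6]
opening: 0.002
grip_force: 10.2
```

Stop is fully down: it hit a hard stop and the force rose to 20 N. I'll release it and go to the wide box.

Request:
{"method": "send_rows", "body": {"steps": "1 0 0 -0.01 0 0 0;1 0 0 -0.03 0 0 0;1 0 0 -0.05 0 0 0;1 0 0 -0.06 0 0 0;1 0 0 -0.06 0 0 0;1 0 0 0 0 0 0;1 0 0 0 0 0 0"}}

```text
time: 6.4
tcp_pos: [0.5366, -0.1277, 0.1883]
orientation: [[-0.945, -0.328, 0.001], [-0.328, 0.945, -0.0], [-0.001, -0.001, -1.0]]
ft_force: [-1.1, 0.4, 0.0]
opening: 0.001
grip_force: 0.0
```

```bash
python3 go.py .5885 .2583 .189; python3 - <<'E'
from h import *
f=env.grab_frame("top");P=cloud(f)
b=(f["image"].max(-1)<50)&(P[...,2]>.06)&(P[...,2]<.1)
m=np.zeros_like(b);m[195:214,371:391]=b[195:214,371:391];print(m.sum(),P[m].mean(0) if m.any() else 0)
m=(P[...,2]>.045)&(P[...,2]<.1);m[:,:205]=0;m[:,246:]=0;m[:155]=0;m[204:]=0
print(cv2.minAreaRect(P[m][:,:2].astype(np.float32)*1000))
E
```

```text
6.4 tcp [ 0.5366 -0.1277  0.1883] tool shares [-0.4394  0.8688 -0.0019] dist 0.389 F [-1.06  0.44  0.02] open 0.001
[[-0.945 -0.328  0.001]
 [-0.328  0.945 -0.   ]
 [-0.001 -0.001 -1.   ]]
48 [ 0.54039956 -0.1166135   0.08254293]
((612.4878540039062, 266.7842102050781), (102.65552520751953, 72.15943145751953), 18.82648277282715)
```

Request:
{"method": "send_rows", "body": {"steps": "1 -0.0366 0.0724 0 0 0 0;1 -0.0366 0.0724 0 0 0 0;1 -0.0366 0.0724 0 0 0 0;1 -0.0366 0.0724 0 0 0 0;1 -0.0366 0.0724 0 0 0 0;1 -0.0366 0.0724 0 0 0 0;1 -0.0366 0.0724 0 0 0 0;1 -0.0366 0.0724 0 0 0 0;1 -0.0366 0.0724 0 0 0 0;1 -0.0366 0.0724 0 0 0 0;1 -0.0366 0.0724 0 0 0 0;1 -0.0366 0.0724 0 0 0 0"}}

```text
time: 7.65
tcp_pos: [0.5877, 0.2595, 0.1865]
orientation: [[-0.945, -0.328, -0.002], [-0.328, 0.945, -0.001], [0.002, 0.0, -1.0]]
ft_force: [-0.5, -0.0, 0.1]
opening: 0.002
grip_force: 0.0
```

Request:
{"method": "send_rows", "body": {"steps": "1 0 0 0.05 0 0 0;1 0 0 0.05 0 0 0;1 0 0 0.04 0 0 0;1 0 0 0.02 0 0 0;1 0 0 0 0 0 0;1 0 0 0 0 0 0"}}

```text
time: 8.25
tcp_pos: [0.5884, 0.2583, 0.1239]
orientation: [[-0.945, -0.328, -0.0], [-0.328, 0.945, -0.0], [0.0, -0.0, -1.0]]
ft_force: [0.0, 0.3, 0.8]
opening: 0.007
grip_force: 0.0
```

```bash
python3 go.py .5885 .2583 .091
```

```text
8.25 tcp [0.5884 0.2583 0.1239] tool shares [-0.0003  0.      0.0823] dist 0.033 F [0.02 0.28 0.82] open 0.007
[[-0.945 -0.328 -0.   ]
 [-0.328  0.945 -0.   ]
 [ 0.    -0.    -1.   ]]
```

Request:
{"method": "send_rows", "body": {"steps": "1 0 0 0.02 0 0 0;1 0 0 0.01 0 0 0;1 0 0 0.01 0 0 0;1 0 0 0.005 0 0 0;1 0 0 0.005 0 0 0;1 0 0 0.005 0 0 0;1 0 0 0.005 0 0 0;1 0 0 0.005 0 0 0;1 0 0 0.005 0 0 0;1 0 0 0 0 0 0"}}

```text
time: 9.25
tcp_pos: [0.5882, 0.2583, 0.0954]
orientation: [[-0.945, -0.328, -0.0], [-0.328, 0.945, -0.0], [0.0, -0.0, -1.0]]
ft_force: [0.1, 0.4, 0.6]
opening: 0.005
grip_force: 0.2
```

Request:
{"method": "send_rows", "body": {"steps": "1 0 0 0.005 0 0 0;1 0 0 0.0025 0 0 0;1 0 0 0 0 0 0;1 0 0 0 0 0 0"}}

```text
time: 9.65
tcp_pos: [0.5884, 0.2584, 0.0927]
orientation: [[-0.945, -0.328, 0.0], [-0.328, 0.945, 0.0], [-0.0, -0.0, -1.0]]
ft_force: [-0.3, 0.4, -0.0]
opening: 0.009
grip_force: 0.0
```

Request:
{"method": "send_rows", "body": {"steps": "1 0 0 0.0025 0 0 0;1 0 0 0.0015 0 0 0;1 0 0 0 0 0 0;1 0 0 0 0 0 0"}}

```text
time: 10.05
tcp_pos: [0.5883, 0.2583, 0.0912]
orientation: [[-0.945, -0.328, 0.0], [-0.328, 0.945, -0.0], [-0.0, -0.0, -1.0]]
ft_force: [-2.4, -0.7, 4.5]
opening: 0.005
grip_force: 2.1
```

Request:
{"method": "send_rows", "body": {"steps": "1 0 0 0.0015 0 0 0;1 0 0 0 0 0 0;1 0 0 0 0 0 0"}}

```text
time: 10.35
tcp_pos: [0.5883, 0.2583, 0.0911]
orientation: [[-0.945, -0.328, 0.0], [-0.328, 0.945, 0.0], [-0.0, -0.0, -1.0]]
ft_force: [-4.2, -1.4, 13.0]
opening: 0.002
grip_force: 6.0
```

The rocker is at its hard stop, with the tip at 66 mm, which is the level height given. I'll lift and check it from above.

Request:
{"method": "send_rows", "body": {"steps": "1 0 0 -0.01 0 0 0;1 0 0 -0.03 0 0 0;1 0 0 -0.06 0 0 0;1 0 0 -0.07 0 0 0;1 0 0 -0.075 0 0 0;1 0 0 0 0 0 0"}}

```text
time: 10.95
tcp_pos: [0.5903, 0.259, 0.1934]
orientation: [[-0.944, -0.328, 0.007], [-0.328, 0.945, 0.002], [-0.007, -0.0, -1.0]]
ft_force: [0.8, -0.1, -0.7]
opening: 0.004
grip_force: 0.0
```

Request:
{"method": "send_rows", "body": {"steps": "1 0.0335 -0.07 0 0 0 0;1 0.0335 -0.07 0 0 0 0;1 0.0335 -0.07 0 0 0 0;1 0.0335 -0.07 0 0 0 0;1 0.0335 -0.07 0 0 0 0;1 0.0335 -0.07 0 0 0 0;1 0 0 0 0 0 0;1 0 0 0 0 0 0"}}

```text
time: 11.75
tcp_pos: [0.5675, 0.0728, 0.1887]
orientation: [[-0.945, -0.327, 0.0], [-0.327, 0.945, 0.0], [-0.0, 0.0, -1.0]]
ft_force: [-0.6, 0.2, 0.7]
opening: 0.005
grip_force: 0.0
```

```bash
python3 go.py .5495 -.2065 .113; python3 - <<'E'
from h import *
f=env.grab_frame("top");P=cloud(f)
f0=np.load("top.npy",allow_pickle=True).item();P0=cloud(f0)
c=np.array([.6121,.2665]);a=np.radians(19.2);ex=np.array([np.cos(a),np.sin(a)]);ey=np.array([-ex[1],ex[0]])
for Q in (P0,P):
    d=Q[...,:2]-c;x=d@ex;y=d@ey
    print([round(float(np.median(Q[(abs(x-k)<.005)&(abs(y)<.018)&(Q[...,2]>.03)][:,2])),4) for k in (-.03,-.024,-.015,.015,.024,.03)])
    c2=np.array([.4818,.1324]);b=np.radians(28.4);d=Q[...,:2]-c2;x=d@[np.cos(b),np.sin(b)];y=d@[-np.sin(b),np.cos(b)]
    print("narrow",[round(float(np.median(Q[(abs(x-k)<.007)&(abs(y)<.007)&(Q[...,2]>.03)][:,2])),4) for k in (-.027,.027)])
cv2.imwrite("pics/after.png",cv2.resize(f["image"][140:260,190:480],None,fx=2.7,fy=2.7))
E
```

```text
11.75 tcp [0.5675 0.0728 0.1887] tool shares [ 0.271  -0.6452  0.1891] dist 0.29 F [-0.6   0.2   0.68] open 0.005
[[-0.945 -0.327  0.   ]
 [-0.327  0.945  0.   ]
 [-0.     0.    -1.   ]]
[0.0724, 0.0749, 0.0713, 0.0654, 0.0655, 0.0652]
narrow [0.0736, 0.0663]
[0.065, 0.065, 0.0656, 0.0711, 0.0746, 0.0757]
narrow [0.594, 0.2841]
```

View pics/after.png

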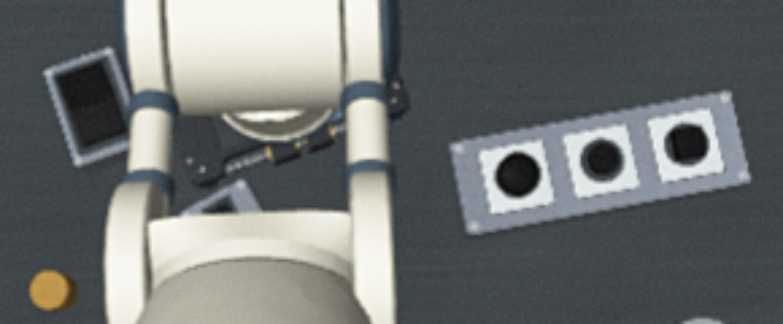

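The rocker is off: its -x half is level at 65 mm and its +x half is raised to 75 mm. In the picture the control box is unmoved, with round start in the middle (600,160) and square jog on the right (686,145). I'll go to start.

Request:
{"method": "send_rows", "body": {"steps": "1 0.0301 -0.0717 0 0 0 0;1 0.0301 -0.0717 0 0 0 0;1 0.0301 -0.0717 0 0 0 0;1 0.0301 -0.0717 0 0 0 0;1 0.0301 -0.0717 0 0 0 0;1 0.0301 -0.0717 0 0 0 0;1 0.0301 -0.0717 0 0 0 0;1 0.0301 -0.0717 0 0 0 0;1 0.0301 -0.0717 0 0 0 0;1 0 0 0 0 0 0;1 0 0 0 0 0 0"}}

```text
time: 12.9
tcp_pos: [0.5502, -0.2056, 0.1883]
orientation: [[-0.945, -0.328, -0.0], [-0.328, 0.945, 0.0], [-0.0, 0.0, -1.0]]
ft_force: [-0.7, 0.5, -0.3]
opening: 0.007
grip_force: 0.0
```

Request:
{"method": "send_rows", "body": {"steps": "1 0 0 0.06 0 0 0;1 0 0 0.06 0 0 0;1 0 0 0.04 0 0 0;1 0 0 0.02 0 0 0;1 0 0 0.01 0 0 0;1 0 0 0 0 0 0;1 0 0 0 0 0 0"}}

```text
time: 13.6
tcp_pos: [0.5504, -0.2061, 0.1133]
orientation: [[-0.944, -0.329, 0.001], [-0.329, 0.944, -0.0], [-0.001, -0.001, -1.0]]
ft_force: [-0.2, 0.3, 1.3]
opening: 0.001
grip_force: 0.0
```

```bash
python3 go.py .5495 -.2065 .095
```

```text
13.6 tcp [ 0.5504 -0.2061  0.1133] tool shares [ 0.0025 -0.0002  0.0456] dist 0.018 F [-0.2   0.28  1.27] open 0.001
[[-0.944 -0.329  0.001]
 [-0.329  0.944 -0.   ]
 [-0.001 -0.001 -1.   ]]
```

Request:
{"method": "send_rows", "body": {"steps": "1 0 0 0.01 0 0 0;1 0 0 0.01 0 0 0;1 0 0 0.005 0 0 0;1 0 0 0.005 0 0 0;1 0 0 0.005 0 0 0;1 0 0 0.005 0 0 0;1 0 0 0.005 0 0 0;1 0 0 0 0 0 0;1 0 0 0 0 0 0"}}

```text
time: 14.5
tcp_pos: [0.5499, -0.2062, 0.0951]
orientation: [[-0.945, -0.328, 0.0], [-0.328, 0.945, -0.0], [-0.0, -0.0, -1.0]]
ft_force: [-4.6, 1.5, 15.4]
opening: 0.006
grip_force: 7.3
```

Request:
{"method": "send_rows", "body": {"steps": "1 0 0 0.0025 0 0 0;1 0 0 0 0 0 0;1 0 0 0 0 0 0"}}

```text
time: 14.8
tcp_pos: [0.55, -0.2063, 0.0949]
orientation: [[-0.944, -0.329, 0.001], [-0.329, 0.944, -0.001], [-0.001, -0.001, -1.0]]
ft_force: [-7.9, 3.8, 28.2]
opening: 0.009
grip_force: 14.2
```

Start is fully down at its hard stop. I'll release it, back off to the side and check the whole scene.

Request:
{"method": "send_rows", "body": {"steps": "1 0 0 -0.01 0 0 0;1 0 0 -0.03 0 0 0;1 0 0 -0.06 0 0 0;1 0 0 -0.07 0 0 0;1 0 0 -0.075 0 0 0;1 0 0 0 0 0 0;1 0.07 0 0 0 0 0;1 0.07 0 0 0 0 0;1 0.07 0 0 0 0 0;1 0.07 0 0 0 0 0;1 0 0 0 0 0 0;1 0 0 0 0 0 0"}}

```text
time: 16.0
tcp_pos: [0.4441, -0.2432, 0.1916]
orientation: [[-0.945, -0.327, 0.0], [-0.327, 0.945, -0.0], [-0.0, -0.0, -1.0]]
ft_force: [0.1, -0.1, -0.7]
opening: 0.005
grip_force: 0.0
```

```bash
python3 - <<'E'
from h import *
g=env.grab_frame("scene");f=env.grab_frame("top");P=cloud(f);s=env.sense();print(s["time"],s["tcp_pos"],s["ft_force"])
for n,c,a,w in (("wide",(.6121,.2665),19.2,.018),("narrow",(.4818,.1324),28.4,.007)):
    a=np.radians(a);d=P[...,:2]-c;x=d@[np.cos(a),np.sin(a)];y=d@[-np.sin(a),np.cos(a)]
    print(n,[round(float(np.median(P[(abs(x-k)<.006)&(abs(y)<w)&(P[...,2]>.03)][:,2])),4) for k in (-.027,.027)])
    m=(abs(x)<.06)&(abs(y)<.05)&(P[...,2]>.045)&(P[...,2]<.1);print(cv2.minAreaRect(P[m][:,:2].astype(np.float32)*1000))
Q=cloud(g)
for c in ((.536,-.128),(.5495,-.2065),(.563,-.285)):
    print([round(float(np.median(R[(np.hypot(R[...,0]-c[0],R[...,1]-c[1])<.009)&(R[...,2]>.04)][:,2])),4) for R in (P,Q)])
cv2.imwrite("pics/end.png",g["image"])
E
```

```text
16.1 [ 0.44490338 -0.24291687  0.19158387] [ 0.47675089 -0.51172416  0.58522973]
wide [0.0656, 0.0752]
((612.0147094726562, 266.4427490234375), (101.30158996582031, 72.1284408569336), 18.361045837402344)
narrow [0.0751, 0.0656]
((481.9525146484375, 132.63475036621094), (99.69000244140625, 70.1077651977539), 28.306055068969727)
[0.0847, 0.0855]
[0.0754, 0.0756]
[0.0743, 0.076]
```

View pics/end.png

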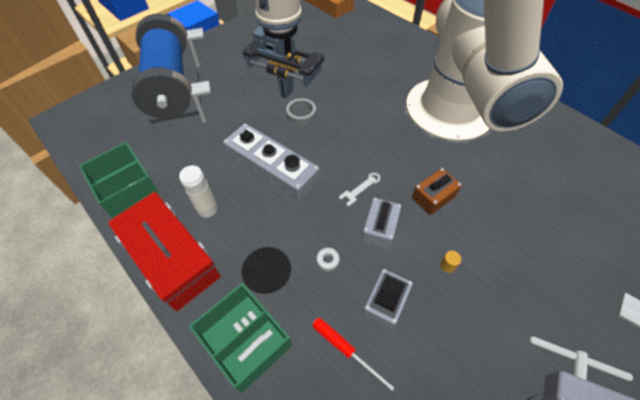

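The final view shows the loose things and both boxes unmoved. All three buttons are up (about 85, 75 and 75 mm), the wide rocker is off, the narrow one is still on, and the arm is clear. I'll hand it in.

```bash
python3 -c "
from bench import env
print(env.job_done())"
```

```text
the job is handed in; nothing more can be done
None
```

I pressed and released stop, switched the wide rocker off, then pressed and released start, and handed the job in at about 16 s; jog, the narrow rocker, the boxes and the loose things are as they were, and the judge's verdict was not shown.

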